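# Raise the safe's hatch with its lever

## Task

Push the white jar off the steel hatch of the sample safe, sliding it upright until it stands wholly on the fixed part of the deck behind the hatch. Then press the padded long end of the lever down to its rubber stop, so that the lever's short end raises the heavy hatch, and finish while still holding the lever down there. Only push and press: pick nothing up, and leave the other things standing where they are.

Things in the scene. Friction and masses are not known exactly. Their poses are not given: they have to be found in the camera images.
- safe: Fixed sample safe: white steel box, 250 x 170 mm foot, aluminium deck on top at z 110, lever stand joined to its left side. Origin: under the centre of the box, at the work surface. Own axes: z up, x from the hatch to the fixed deck (away from the robot at yaw 0), y along the lever to its long end. In this frame (mm) the hatch takes x -107 to -8, y -65 to 63.
- deck_centre (a point): Centre of the fixed part of the deck, on its upper face, 110 mm above the work surface, flush with the shut hatch. In the safe's axes the fixed deck reaches 60 mm either way in x and 75 mm in y from here; a rail 10 mm high stands along its three outer edges. The hatch begins 63 mm from here in -x.
- lever_stop (a point): Top centre of the fixed rubber stop under the lever's long arm, 20 mm in diameter, 43 mm above the work surface, 160 mm from the pivot along y of the safe.
- hatch: Heavy steel hatch, plate 98 x 126 x 8 mm, 1.5 to 2.3 kg, flush in the deck, hinged along its right (-y) edge. Origin: on the hinge line, midway, half-way through the plate; x along the hinge, y to the free edge, z up when shut. Its left edge rises as the lever is pressed, to about 0.37 rad with the lever on its stop; it falls shut when the lever is let go.
- hatch_edge (a point): Middle of the hatch's free (left) edge, on its upper face; about 110 mm above the surface when shut, 155 mm when fully raised by the lever.
- lever: Loose lever, 0.4 kg, its cross pin resting in an open-topped cradle between two cheeks (116 mm high). Origin: pivot axis, 103 mm up; axes as the safe's at rest. A 12 mm round arm slopes up 17 degrees to +y, to a pad; a heavy 65 mm toe reaches 2 mm under the hatch and keeps the long end up. It turns 0.6 rad in all; pressing takes 4 to 8 N at the pad.
- lever_pad (a point): Centre of the upper face of the round rubber pad (36 mm across, 6 mm thick) on the lever's long end, 200 mm from the pivot. At rest about 173 mm above the work surface, on the stop about 55 mm. It moves on an arc about the pivot, bulging outward 9 mm half-way, and tilts from 17 degrees one way to 17 the other.
- jar: White plastic screw jar, 60 mm in diameter, 71 mm tall, about 0.2 kg, loose, standing on the hatch at the start; origin at the centre of its underside, z up.
- cal_weight: Bystander: small steel check weight with a knob, 31 x 31 x 49 mm, loose on the work surface; origin at the centre of its underside.
- buffer_bottle: Bystander: small bottle with a round screw cap, 42 x 42 x 80 mm, loose on the work surface; origin at the centre of its underside.
- media_bottle: Bystander: tall clear bottle with screw cap, 67 x 67 x 145 mm, loose on the work surface; origin at the centre of its underside.
- dropper_bottle: Bystander: small dropper bottle, 35 x 35 x 70 mm, loose on the work surface; origin at the centre of its underside.
- vial: Bystander: sample vial with white cap, 23 x 23 x 52 mm, loose on the work surface; origin at the centre of its underside.
- amber_jar: Bystander: brown glass jar with black lid, 52 x 52 x 66 mm, loose on the work surface; origin at the centre of its underside.
There are look-alikes about, which are no part of the job. Leave any yellow look-alike of the jar alone.

How it is judged:
On the way:
1. the jar stands upright on the fixed deck, wholly clear of the hatch, while the hatch is still shut (x of jar in the frame of safe above 0.026 m and z of jar in the frame of safe between 0.104 and 0.118 m and angle between jar's own z axis and vertical below 0.15 rad and angle between hatch's own z axis and vertical below 0.05 rad), for 0.2 s.
At the end, for the whole second after the job is handed in: Fingers press the lever, its pad within 15 mm of its lowest height; the hatch rests still on the lever's short end, raised over 0.30 rad, untouched by the fingers; the jar stands upright and still on the fixed deck, wholly clear of the hatch (over 26 mm along +x of the safe) (x of jar in the frame of safe above 0.026 m and z of jar in the frame of safe between 0.104 and 0.118 m and angle between jar's own z axis and vertical below 0.15 rad and linear speed of jar below 0.02 m/s and angle between hatch's own z axis and vertical above 0.3 rad and angular speed of hatch below 0.1 rad/s and z of lever_pad in the frame of safe below 0.07 m and contact force between the fingers and lever above 1.5 N and contact force between lever and hatch above 2 N and contact force between the fingers and hatch below 0.5 N); the arm keeps its last pose, push and grip.
It fails at once if the hatch is raised while the jar stands on it (angle between hatch's own z axis and vertical above 0.07 rad and x of jar in the frame of safe below 0.022 m).
It fails at once if the jar is toppled (angle between jar's own z axis and vertical above 0.4 rad).
It fails at once if the jar is lifted (z of jar in the frame of safe above 0.13 m).
It fails at once if the lever is lifted out of its cradle (z of lever in the frame of safe above 0.115 m).
It fails at once if a bystander is moved by more than 30 mm or knocked over (distance of any of cal_weight, buffer_bottle, media_bottle, dropper_bottle, vial, amber_jar from where it was at the start of the episode above 0.03 m or angle between any of cal_weight, buffer_bottle, media_bottle, dropper_bottle, vial, amber_jar's own z axis and vertical above 0.5 rad).
It also fails if it takes over 48 s, if anything falls off the work surface, if the arm or the gripper's body presses on something with over 40 N, if the wrist force passes 120 N, or if a joint passes its speed limit or range.

## Robot

A 7-joint arm with a two-finger parallel gripper is mounted at the origin on a cart in front of the work surface, level with it; the furniture and walls round the work are solid. World frame = base frame: x ahead of the robot, y to its left, z up, the work surface at z = 0. Lengths are in m, angles in rad, forces in N, time in s.
With the tool pointing down it reaches from about 0.4 to 0.85 m from the base axis. Payload 4.5 kg.
Tool frame: the origin (TCP) lies between the finger pads; the fingertips stand 11 mm ahead of it and the grasp point (between the pads) lies 8 mm behind it (r.nose_length is the distance from the TCP to the fingertips, in m); z points along the fingers, y is the line along which they close (so a half turn about z gives the same grasp; the last joint's range is limited). The gripper opens to 88 mm and grips with 3 to 60 N. Pads are 18 mm wide; open, the fingers measure 123 mm over their backs; the gripper's body (75 mm by 187 mm) begins 45 mm behind the grasp point.
Start: joints at [1.141, 0.689, -0.195, 1.565, 0.157, 0.902, -0.215], TCP at [0.28, -0.559, 0.25] pointing down, gripper open.
Joint ranges: [-3.01, 3.01], [-0.46, 2.08], [-1.47, 1.51], [0.13, 2.56], [-1, 4.14], [0.04, 2.09], [-2.66, 2.66]. Speed limits (rad/s): [2.57, 2.57, 3.14, 3.14, 3.14, 3.14, 3.14].

## Interface

Orientations are given as a unit quaternion [x, y, z, w].
In Python, from plant import get_state, snapshot, camera_model, r gives the robot as it stands.
- The arm moves only by the shell command python3 -m inch 'ROWS' [FORCE]. ROWS is text: rows parted by semicolons, each of 7 numbers parted by spaces: the opening, from -1 (shut) to 1 (fully open), then the shift along the tool's x, y, z in m, then the turn, a rotation vector about the tool's x, y, z in rad. A call has 1 to 20 rows; each row shifts and turns the commanded pose from where the row before left it, along the tool's axes as they then stand; what a row does not reach is not made up. A row lasts 1/12 s, in which the tool goes at most 41.7 mm and 7.16 degrees, less where a joint would pass 70% of its speed; a pose out of reach is approached as far as the arm can. A call is refused whole if a number of a shift passes 0.0417 or a number of a turn 0.125, either way. A call with a gripper value outside its range is refused whole. The fingers move at their own pace and stop on an object; FORCE is the grip in N (left out, the last holds). Time passes only in rows, so rows that do not move let the fingers close. It gives the time, the measured TCP pose, the force, the opening and the grip force at its end, in the units of the state.
- get_state(): the state, without advancing time (a new reading comes with each control period).
- snapshot(name): name is "scene" or "top" or "wrist"; returns (picture, depth): 384x512x3 uint8, red, green, blue; 384x512 float32, m along the optical axis (not along the pixel's ray), 0 where there is no reading.
- camera_model(name): a dict with "intrinsics" (3x3 intrinsics, pixels), "view" (4x4, takes a point from world to camera coordinates). Camera axes: x right, y down, z forward; pixel columns grow to the right and rows downward; lengths in m; the calibration is good to about 2 mm. A picture is of the moment at which its call begins: read the wrist's pose just before it. camera_model takes no time and is no camera call; for the wrist camera it gives the pose at the moment of the call.
- r.finish_job(): hands the job in; it is judged then, once.
The state is a dict: "clock": time; "q": joint angles; "qd": joint speeds; "joint_torque": joint torques, N m; "tool_pos": TCP position; "eef_rot": TCP orientation; "contact_force": force on the tool from outside, world axes, zero at the start; "moment": the same for the moment, N m; "opening": opening from 0.0 (shut) to 1.0 (fully open); "finger_force": force on a finger pad.
Only numpy, scipy, OpenCV 4.12 (cv2) and the standard library are available. Lean on these libraries where they do the work, as an engineer would, in place of code of your own. Each camera call takes 0.05 s, during which the arm holds its last target. There are 200 camera calls.

## Working session

There is one attempt and no reset: what is moved stays moved. The work goes in short steps, Python scripts to look and compute and a shell command to move; the robot and the scene stay as the last step left them, time stands still between calls to the robot, and variables do not carry over. Pictures are saved under pics/ and viewed, at most 10 in all, crops included, and the job is handed in when it is done.

```bash
mkdir -p pics; ls; python3 - <<'E'
from plant import get_state, snapshot, camera_model, r
import cv2, numpy as np
s=get_state();print(s['clock'],s['tool_pos'],s['eef_rot'])
for n in ('scene','top'):
    p,d=snapshot(n);cv2.imwrite(f'pics/{n}0.png',p[:,:,::-1]);np.save(f'pics/{n}0.npy',d)
    m=camera_model(n);print(n,np.round(m['intrinsics'],1).tolist(),np.round(m['view'],3).tolist())
a=cv2.imread('pics/scene0.png');b=cv2.imread('pics/top0.png')
E
```

```text
pics
0.0 [ 0.27924416 -0.55844774  0.24890311] [ 9.73224109e-01  2.29856329e-01 -3.04306025e-04 -8.99159408e-04]
scene [[488.3, 0.0, 258.6], [0.0, 488.3, 188.8], [0.0, 0.0, 1.0]] [[-0.892, -0.452, -0.004, 0.458], [-0.246, 0.494, -0.834, 0.269], [0.378, -0.743, -0.552, 0.93], [0.0, 0.0, 0.0, 1.0]]
top [[493.3, 0.0, 255.2], [0.0, 493.3, 192.5], [0.0, 0.0, 1.0]] [[0.007, -1.0, -0.006, -0.047], [-0.985, -0.006, -0.171, 0.55], [0.171, 0.007, -0.985, 1.166], [0.0, 0.0, 0.0, 1.0]]
```

View pics/top0.png

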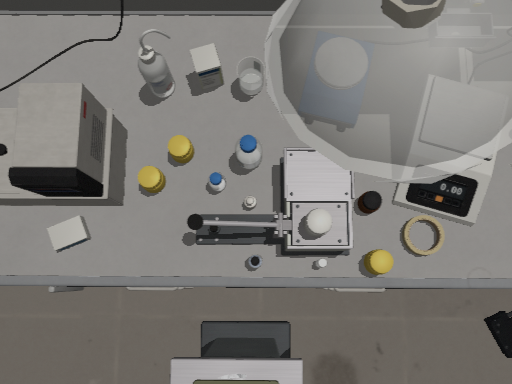

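View pics/scene0.png

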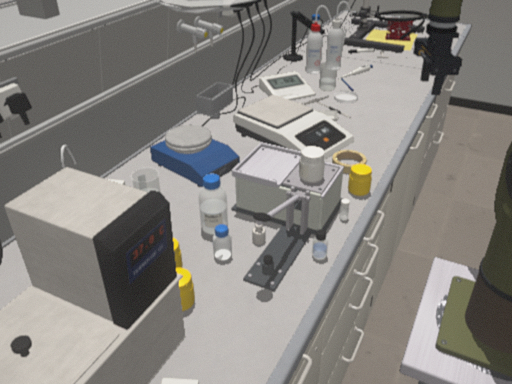

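Top view: the white jar is at (319,221) on the hatch and the dark pad at (196,222). The things that could be taken for the jar are yellow jars at (180,148), (150,180) and (380,262). The bystanders are media (248,150), buffer (217,181), cal weight (250,202), dropper (255,262), vial (321,264) and amber (370,202). I choose the white one at (319,221), which stands on the hatch.

```bash
cat > h.py <<'E'
import numpy as np, cv2
from plant import get_state, snapshot, camera_model, r
def cast(m,u,v,z):
    "pixel ray onto the plane at height z"
    K,V=np.array(m['intrinsics']),np.array(m['view']);R=V[:3,:3];c=-R.T@V[:3,3]
    d=R.T@np.linalg.solve(K,[u,v,1]);return c+d*(z-c[2])/d[2]
def back(m,u,v,d):
    K,V=np.array(m['intrinsics']),np.array(m['view'])
    return V[:3,:3].T@(np.linalg.solve(K,[u,v,1])*d-V[:3,3])
E
python3 - <<'E'
from h import *
b=cv2.imread('pics/top0.png');d=np.load('pics/top0.npy');m=camera_model('top')
print('cam',np.round(cast(m,255,192,1)*0,1))
for n,u,v in [('jar',319,221),('pad',196,222),('media',248,146),('buffer',216,179),('cal',250,202),('dropper',255,262),('vial',321,264),('amber',370,202),('deck',319,175),('box fl',285,252),('box fr',352,250),('cheek',285,225),('yellow',380,262)]:
    k=np.median(d[v-1:v+2,u-1:u+2]);print(n,np.round(back(m,u,v,k),3))
# height map around the safe
ys,xs=np.mgrid[0:384,0:512];K=np.array(m['intrinsics']);V=np.array(m['view'])
P=(np.stack([(xs-K[0,2])/K[0,0]*d,(ys-K[1,2])/K[1,1]*d,d],-1)-V[:3,3])@V[:3,:3]
z=P[...,2];roi=np.zeros_like(z,bool);roi[140:260,270:365]=1
M=(roi&(z>.1)&(z<.126)).astype(np.uint8)
M=cv2.morphologyEx(M,cv2.MORPH_OPEN,np.ones((3,3)))
Q=P[M>0][:,:2].astype(np.float32);print('deck rect',cv2.minAreaRect(Q))
J=P[roi&(z>.165)&(z<.2)];print('jar top',J.mean(0),np.ptp(J,0),len(J))
roi[:]=0;roi[205:240,180:210]=1
Q=P[roi&(z>.15)];print('pad',Q.mean(0),Q.min(0),Q.max(0),len(Q))
cv2.imwrite('pics/crop0.png',cv2.resize(b[135:275,180:385],None,fx=3.9,fy=3.9,interpolation=2))
E
```

```text
cam [ 0. -0.  0.]
jar [ 0.465 -0.183  0.183]
pad [0.462 0.084 0.172]
media [ 0.64  -0.027  0.147]
buffer [0.576 0.05  0.082]
cal [ 0.526 -0.031  0.049]
dropper [ 0.38  -0.045  0.069]
vial [ 0.377 -0.202  0.053]
amber [ 0.525 -0.32   0.067]
deck [ 0.581 -0.193  0.11 ]
box fl [ 0.407 -0.118  0.009]
box fr [ 0.413 -0.286  0.002]
cheek [ 0.464 -0.114  0.105]
yellow [ 0.382 -0.338  0.072]
deck rect ((0.5253300666809082, -0.1766538918018341), (0.19012340903282166, 0.23572534322738647), 87.1108627319336)
jar top [ 0.46492276 -0.18298     0.18141691] [0.05479784 0.05484079 0.02534906] 521
pad [0.45928535 0.07843357 0.20210173] [ 0.34202964 -0.05262611  0.15251888] [0.47990357 0.10308104 1.2423069 ] 249
```

View pics/crop0.png

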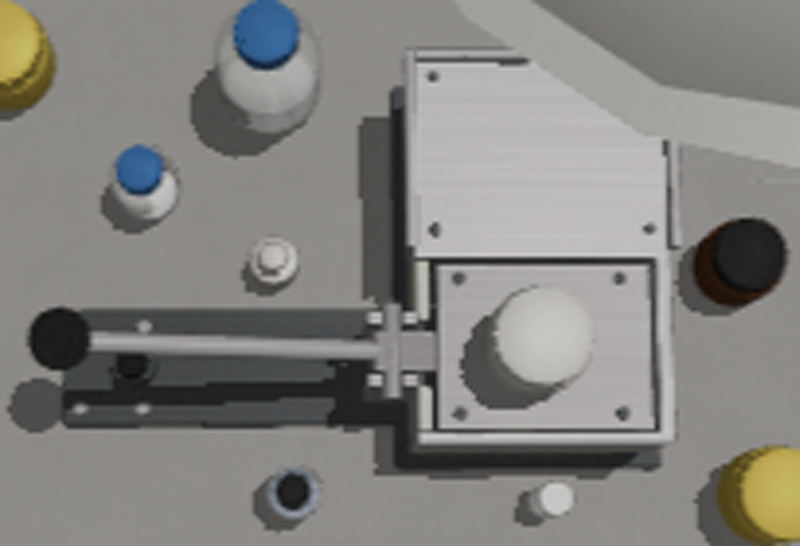

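The crop shows the chosen jar as a plain white lid standing on the hatch, not yellow. Next I measure the safe frame and the height of the overhead disc.

```bash
python3 - <<'E'
from h import *
d=np.load('pics/top0.npy');m=camera_model('top')
c=lambda u,v,z=.110:cast(m,180+u/3.9-.37,135+v/3.9-.37,z)[:2]
A,B,C,D=c(458,278),c(619,279),c(623,412),c(460,412)
print('screws',*np.round([A,B,C,D],3)); hc=(A+B+C+D)/4
def yaw(v):return np.degrees(np.arctan2(v[1],v[0]))
print('hatch centre',hc,'x-axis yaws',yaw(A-D),yaw(B-C),'y-axis',yaw(A-B)-90,yaw(D-C)-90)
L,R,T,Bo=c(435,345)[1],c(657,345)[1],c(545,260)[0],c(545,432)[0]
print('hatch edges y',L,R,'x',T,Bo)
print('pad',c(60,338,.173),'pivot pin',c(392,348,.11),'stop',c(133,368,.043))
for u,v in [(340,60),(300,30),(450,100),(420,10),(360,120)]: print(u,v,np.round(back(m,u,v,d[v,u]),3),d[v,u])
E
```

```text
screws [ 0.508 -0.141] [ 0.508 -0.237] [ 0.429 -0.238] [ 0.428 -0.142]
hatch centre [ 0.46828686 -0.18944845] x-axis yaws 0.419168719142375 0.4569159991547333 y-axis -0.006360124728786332 0.37898820557171575
hatch edges y -0.1274854976586992 -0.25847986460962685 x 0.5190164449897733 0.41701674271007644
pad [0.46339474 0.08616736] pivot pin [ 0.46586077 -0.10208757] stop [0.45960119 0.05684732]
340 60 [ 0.629 -0.16   0.624] 0.65719646
300 30 [ 0.693 -0.11   0.585] 0.706823
450 100 [ 0.568 -0.296  0.639] 0.63105106
420 10 [ 0.664 -0.246  0.69 ] 0.59746814
360 120 [ 0.553 -0.189  0.602] 0.66555566
```

```bash
python3 -m inch '-0.2 0 0 0 0 0 0.115;-0.2 0 0 0 0 0 0.115;-0.2 0 0 0 0 0 0.115;-0.2 0 0 0 0 0 0.11;-0.2 0.01 -0.03 0 0 0 0;-0.2 0.01 -0.03 0 0 0 0;-0.2 0.01 -0.03 0 0 0 0;-0.2 0.01 -0.03 0 0 0 0;-0.2 0.01 -0.03 0 0 0 0;-0.2 0.01 -0.03 0 0 0 0;-0.2 0.01 -0.03 0 0 0 0;-0.2 0.01 -0.03 0 0 0 0;-0.2 0.01 -0.03 0 0 0 0;-0.2 0.01 -0.03 0 0 0 0;-0.2 0.01 -0.03 0 0 0 0;-0.2 0.01 -0.03 0 0 0 0;-0.2 0 0 0 0 0 0;-0.2 0 0 0 0 0 0'
python3 -c "
from h import *;print(get_state()['q'])
p,d=snapshot('wrist');cv2.imwrite('pics/w1.png',p[:,:,::-1])"
```

```text
clock: 1.6
tool_pos: [0.397, -0.1961, 0.2496]
eef_rot: [1.0, 0.007, -0.0, -0.0]
contact_force: [0.0, -1.4, 0.3]
opening: 0.401
finger_force: 0.0
[ 0.37407911  0.45905888 -0.02812791  2.09509203  0.0215634   0.58809286
 -1.22633607]
```

View pics/w1.png

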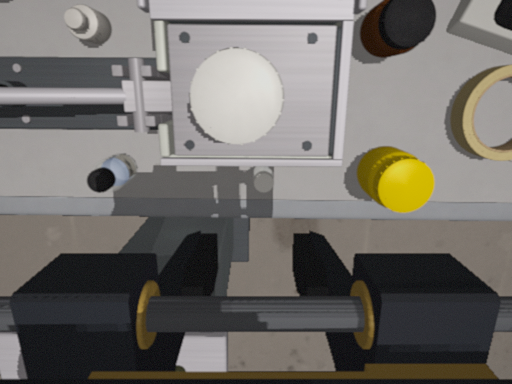

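The wrist view shows the jar top at (237,95), the fingers about column 256, the vial at (263,180) and the yellow jar at (402,185).

```bash
python3 - <<'E'
from h import *
p=cv2.imread('pics/w1.png');m=camera_model('wrist')
g=(p.min(2)>200).astype(np.uint8);n,l,st,ce=cv2.connectedComponentsWithStats(g)
i=l[95,237];print(st[i],cast(m,*ce[i],.181),cast(m,237,95,.181))
V=m['view'];print('cam at',-np.array(V)[:3,:3].T@np.array(V)[:3,3])
x,y,w,h=st[i][:4];print('dia',np.linalg.norm(cast(m,x,95,.181)-cast(m,x+w,95,.181)))
print('screws',*[np.round(cast(m,u,v,.11)[:2],3) for u,v in [(184,38),(312,38),(319,147),(189,145)]])
E
```

```text
[ 208   50   74   81 4323] [ 0.46992026 -0.19130587  0.181     ] [ 0.46678833 -0.1867252   0.181     ]
cam at [ 0.46911833 -0.19676783  0.38479073]
dia 0.042763861242585424
screws [ 0.506 -0.144] [ 0.507 -0.239] [ 0.426 -0.25 ] [ 0.426 -0.144]
```

```bash
python3 -m inch '-0.2 0.004 -0.005 0.01 0 0 0;-0.2 0.004 -0.006 0.02 0 0 0;-0.2 0 0 0.02 0 0 0;-0.2 0 0 0.02 0 0 0;-0.2 0 0 0.02 0 0 0;-0.2 0 0 0.015 0 0 0;-0.2 0 0 0.005 0 0 0;-0.2 0 0 0 0 0 0;-0.2 0 0 0 0 0 0'
python3 -m inch '-0.2 0.006 0 0 0 0 0;-0.2 0.006 0 0 0 0 0;-0.2 0.004 0 0 0 0 0;-0.2 0.003 0 0 0 0 0;-0.2 0.003 0 0 0 0 0;-0.2 0.003 0 0 0 0 0;-0.2 0.003 0 0 0 0 0;-0.2 0.003 0 0 0 0 0;-0.2 0.003 0 0 0 0 0;-0.2 0.003 0 0 0 0 0;-0.2 0.003 0 0 0 0 0;-0.2 0.003 0 0 0 0 0'
python3 -c "
from h import *
p,d=snapshot('scene');cv2.imwrite('pics/s2.png',cv2.resize(p[100:280,180:420,::-1],None,fx=3,fy=3))"
```

```text
clock: 2.4
tool_pos: [0.4041, -0.1879, 0.1399]
eef_rot: [1.0, 0.003, -0.0, 0.0]
contact_force: [0.0, -0.6, -0.4]
opening: 0.4
finger_force: 0.0
clock: 3.4
tool_pos: [0.4478, -0.1866, 0.1397]
eef_rot: [1.0, 0.004, 0.0, 0.0]
contact_force: [-1.6, -0.2, 0.1]
opening: 0.402
finger_force: 0.6
```

View pics/s2.png

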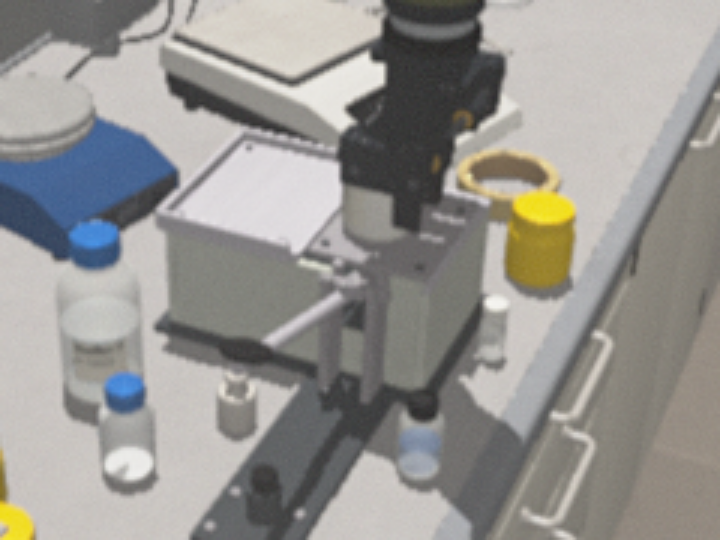

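The jar stands upright at crop (370,210) against the fingers, with a push force of 1.6 N. I carry on.

```bash
python3 -m inch '-0.2 0.004 0 0 0 0 0;-0.2 0.005 0 0 0 0 0;-0.2 0.005 0 0 0 0 0;-0.2 0.005 0 0 0 0 0;-0.2 0.005 0 0 0 0 0;-0.2 0.005 0 0 0 0 0;-0.2 0.005 0 0 0 0 0;-0.2 0.005 0 0 0 0 0;-0.2 0.005 0 0 0 0 0;-0.2 0.005 0 0 0 0 0'
python3 -m inch '-0.2 0.005 0 0 0 0 0;-0.2 0.005 0 0 0 0 0;-0.2 0.005 0 0 0 0 0;-0.2 0.005 0 0 0 0 0;-0.2 0.005 0 0 0 0 0;-0.2 0.005 0 0 0 0 0;-0.2 0.005 0 0 0 0 0;-0.2 0.004 0 0 0 0 0;-0.2 0.003 0 0 0 0 0;-0.2 0.002 0 0 0 0 0;-0.2 0 0 0 0 0 0;-0.2 0 0 0 0 0 0'
```

```text
clock: 4.28
tool_pos: [0.4968, -0.1861, 0.1397]
eef_rot: [1.0, 0.004, -0.0, 0.0]
contact_force: [-1.6, -0.5, 0.9]
opening: 0.403
finger_force: 0.7
clock: 5.28
tool_pos: [0.5409, -0.1856, 0.1398]
eef_rot: [1.0, 0.004, 0.001, 0.0]
contact_force: [-0.2, -0.3, -0.1]
opening: 0.399
finger_force: 0.0
```

```bash
python3 -m inch '-0.2 -0.005 0 0 0 0 0;-0.2 -0.01 0 0 0 0 0;-0.2 -0.015 0 0 0 0 0;-0.2 -0.015 0 0 0 0 0;-0.2 -0.02 0 -0.01 0 0 0;-0.2 -0.02 0 -0.03 0 0 0;-0.2 -0.01 0 -0.03 0 0 0;-0.2 0 0 -0.03 0 0 0;-0.2 0 0 -0.02 0 0 0;-0.2 0 0 0 0 0 0;-0.2 0 0 0 0 0 0'
python3 - <<'E'
from h import *
m=camera_model('wrist');p,d=snapshot('wrist');cv2.imwrite('pics/w3.png',p[:,:,::-1])
K,V=np.array(m['intrinsics']),np.array(m['view'])
ys,xs=np.mgrid[0:384,0:512]
P=(np.stack([(xs-K[0,2])/K[0,0]*d,(ys-K[1,2])/K[1,1]*d,d],-1)-V[:3,3])@V[:3,:3]
J=P[(d>0)&(P[...,2]>.172)&(P[...,2]<.188)&(P[...,0]>.52)&(P[...,1]<-.1)]
print('jar top',J.mean(0),J.min(0),J.max(0),len(J)); print(get_state()['q'])
E
```

```text
clock: 6.2
tool_pos: [0.4457, -0.1867, 0.2607]
eef_rot: [1.0, 0.004, 0.001, 0.0]
contact_force: [-0.1, -0.5, -0.3]
opening: 0.401
finger_force: 0.0
jar top [ 0.55916339 -0.18514617  0.18039068] [ 0.54622763 -0.21238767  0.17205476] [ 0.56992509 -0.15773197  0.18426333] 3008
[ 0.31127528  0.48956242 -0.01537063  1.97747586  0.01158278  0.67430073
 -1.27336394]
```

View pics/w3.png

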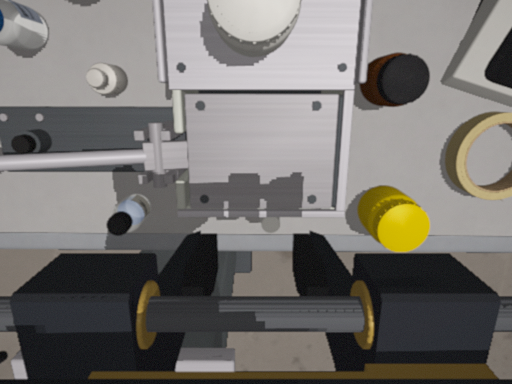

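The wrist view shows an empty hatch and the jar standing on the fixed deck, bottom edge at row 53 against the seam at row 90. That puts it at safe x of about 0.047. Now to the lever pad.

```bash
python3 -m inch '-1 0.001 -0.015 0 0 0 0;-1 0.002 -0.025 0 0 0 0;-1 0.002 -0.03 0 0 0 0;-1 0.002 -0.03 0 0 0 0;-1 0.002 -0.03 0 0 0 0;-1 0.002 -0.03 0 0 0 0;-1 0.002 -0.03 0 0 0 0;-1 0.002 -0.03 0 0 0 0;-1 0.002 -0.03 0 0 0 0;-1 0.001 -0.02 0 0 0 0;-1 0 -0.005 0 0 0 0;-1 0 0 0 0 0 0' 20
python3 -m inch '-1 0 0 0 0 0 -0.112;-1 0 0 0 0 0 -0.112;-1 0 0 0 0 0 -0.112;-1 0 0 0 0 0 -0.112;-1 0 0 0 0 0 -0.112;-1 0 0 0 0 0 -0.112;-1 0 0 0 0 0 -0.112;-1 0 0 0 0 0 -0.112;-1 0 0 0 0 0 -0.112;-1 0 0 0 0 0 -0.112;-1 0 0 0 0 0 -0.112;-1 0 0 0 0 0 -0.112;-1 0 0 0 0 0 -0.112;-1 0 0 0 0 0 -0.112;-1 0 0 0 0 0 0;-1 0 0 0 0 0 0'
python3 - <<'E'
from h import *
print(np.round(get_state()['q'],2))
m=camera_model('top');p,d=snapshot('top')
K,V=np.array(m['intrinsics']),np.array(m['view'])
ys,xs=np.mgrid[0:384,0:512]
P=(np.stack([(xs-K[0,2])/K[0,0]*d,(ys-K[1,2])/K[1,1]*d,d],-1)-V[:3,3])@V[:3,:3]
J=P[(d>0)&(P[...,2]>.165)&(P[...,2]<.19)&(abs(P[...,0]-.57)<.05)&(abs(P[...,1]+.185)<.05)]
print('jar top',J.mean(0) if len(J) else 0,len(J))
p,d=snapshot('wrist');s=cv2.imwrite('pics/w4.png',p[:,:,::-1])
E
```

```text
clock: 7.25
tool_pos: [0.4601, 0.0899, 0.2584]
eef_rot: [1.0, 0.006, -0.001, 0.0]
contact_force: [-0.3, -0.3, 0.6]
opening: 0.01
finger_force: 0.0
clock: 8.58
tool_pos: [0.4606, 0.0866, 0.259]
eef_rot: [0.707, 0.707, -0.001, -0.0]
contact_force: [-0.4, -0.4, -0.0]
opening: 0.003
finger_force: 0.0
[ 0.02  0.5  -0.46  2.    0.33  0.71 -0.64]
jar top [ 0.57227897 -0.18457414  0.18120236] 505
```

View pics/w4.png

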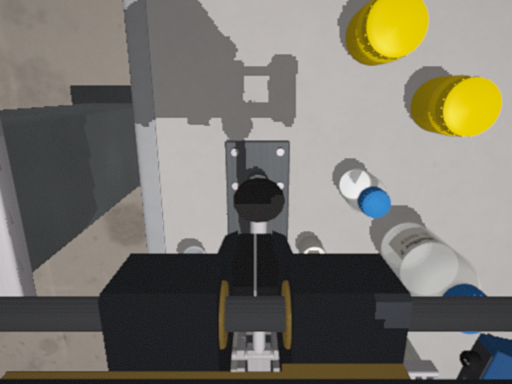

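The wrist view shows the pad as a black disc at (259,200), just ahead of the closed fingertips at column 256. The stop is hidden behind it.

```bash
python3 - <<'E'
from h import *
m=camera_model('wrist')
for v in (176,200,224): print(v,np.round(cast(m,259,v,.173),4))
print(np.round(cast(m,234,200,.173)-cast(m,284,200,.173),4))
t=get_state()['tool_pos'];K,V=np.array(m['intrinsics']),np.array(m['view'])
for z in (.248,.18):
    c=K@(V[:3,:3]@[t[0],t[1],z]+V[:3,3]);print('tip pix',c[:2]/c[2])
E
```

```text
176 [0.4638 0.1052 0.173 ]
200 [0.4639 0.0883 0.173 ]
224 [0.464  0.0706 0.173 ]
[-0.0343 -0.0001 -0.    ]
tip pix [254.27477608 250.57427628]
tip pix [254.43449866 204.4492484 ]
```

```bash
python3 -m inch '-1 0.002 0.002 0.01 0 0 0;-1 0.0025 0.0015 0.015 0 0 0;-1 0 0 0.02 0 0 0;-1 0 0 0.015 0 0 0;-1 0 0 0.008 0 0 0;-1 0 0 0.005 0 0 0;-1 0 0 0.005 0 0 0;-1 0 0 0.005 0 0 0;-1 0 0 0.005 0 0 0;-1 0 0 0.005 0 0 0'
python3 -m inch '-1 0 0 0.005 0 0 0;-1 0 0 0.005 0 0 0;-1 0 0 0.005 0 0 0;-1 0 0 0.005 0 0 0;-1 0 0 0.005 0 0 0;-1 0 0 0.005 0 0 0'
```

```text
clock: 9.52
tool_pos: [0.4655, 0.095, 0.1675]
eef_rot: [0.705, 0.71, 0.002, 0.0]
contact_force: [-0.7, 2.9, 6.0]
opening: 0.006
finger_force: 2.7
clock: 10.02
tool_pos: [0.4663, 0.0962, 0.1378]
eef_rot: [0.704, 0.71, 0.004, 0.0]
contact_force: [-1.6, 4.3, 6.8]
opening: 0.004
finger_force: 3.2
```

```bash
python3 -m inch '-1 0 0 0.005 0 0 0;-1 0 0 0.005 0 0 0;-1 0 0 0.005 0 0 0;-1 0 0 0.005 0 0 0;-1 0 0 0.005 0 0 0;-1 0 0 0.005 0 0 0;-1 0 0 0.005 0 0 0'
python3 -m inch '-1 0 0 0.005 0 0 0;-1 0 0 0.005 0 0 0;-1 0 0 0.005 0 0 0;-1 0 0 0.005 0 0 0;-1 0 0 0.004 0 0 0;-1 0 0 0.003 0 0 0;-1 0 0 0.003 0 0 0;-1 0 0 0 0 0 0;-1 0 0 0 0 0 0'
```

```text
clock: 10.6
tool_pos: [0.4663, 0.0965, 0.1027]
eef_rot: [0.704, 0.71, 0.004, -0.0]
contact_force: [-1.6, 4.4, 6.8]
opening: 0.007
finger_force: 3.5
clock: 11.35
tool_pos: [0.4653, 0.0927, 0.0722]
eef_rot: [0.705, 0.709, 0.0, 0.001]
contact_force: [0.1, -1.0, 4.6]
opening: 0.008
finger_force: 1.8
```

```bash
python3 -m inch '-1 0 0 0.003 0 0 0;-1 0 0 0.003 0 0 0;-1 0 0 0.003 0 0 0;-1 0 0 0.003 0 0 0;-1 0 0 0 0 0 0;-1 0 0 0 0 0 0;-1 0 0 0 0 0 0;-1 0 0 0 0 0 0'
python3 -c "
from h import *
p,d=snapshot('scene');cv2.imwrite('pics/s5.png',cv2.resize(p[100:280,180:420,::-1],None,fx=3,fy=3))"
```

```text
clock: 12.02
tool_pos: [0.4654, 0.0916, 0.0643]
eef_rot: [0.705, 0.709, 0.001, 0.003]
contact_force: [-5.3, -3.6, 55.0]
opening: 0.005
finger_force: 25.8
```

View pics/s5.png

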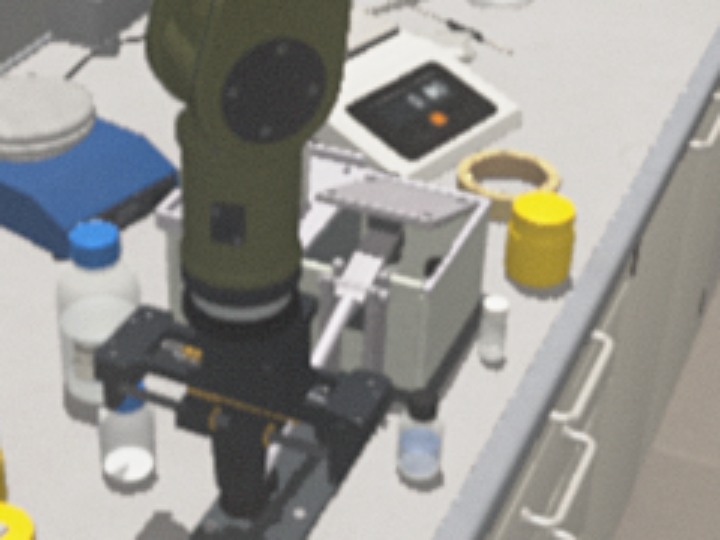

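The hatch is raised (crop (400,195)) and the lever is on its stop. 55 N is more than needed, so I ease off a little and check the jar and the hatch.

```bash
python3 -m inch '-1 0 0 -0.003 0 0 0;-1 0 0 0 0 0 0;-1 0 0 0 0 0 0;-1 0 0 0 0 0 0;-1 0 0 0 0 0 0;-1 0 0 0 0 0 0'
python3 - <<'E'
from h import *
m=camera_model('top');p,d=snapshot('top');K,V=np.array(m['intrinsics']),np.array(m['view'])
ys,xs=np.mgrid[0:384,0:512]
P=(np.stack([(xs-K[0,2])/K[0,0]*d,(ys-K[1,2])/K[1,1]*d,d],-1)-V[:3,3])@V[:3,:3]
x,y,z=np.moveaxis(P,-1,0)
J=P[(d>0)&(z>.165)&(z<.19)&(abs(x-.57)<.05)&(abs(y+.185)<.05)];print('jar',J.mean(0),len(J))
H=P[(d>0)&(abs(x-.468)<.04)&(y<-.14)&(y>-.24)&(z>.1)&(z<.2)]
print('hatch tilt',np.arctan(np.polyfit(H[:,1],H[:,2],1)[0]))
E
```

```text
clock: 12.57
tool_pos: [0.4654, 0.0919, 0.0652]
eef_rot: [0.706, 0.709, 0.001, 0.002]
contact_force: [-2.4, -3.0, 28.8]
opening: 0.005
finger_force: 13.5
jar [ 0.57228013 -0.18462742  0.18134691] 506
hatch tilt 0.3766430956788043
```

The hatch is tilted 0.377 rad, the jar has not moved, and the press force is 29 N.

```bash
python3 -c "
from plant import r;print(r.finish_job())"
```

```text
the job is handed in; nothing more can be done
None
```

I handed the job in at about 12.6 s: the white jar stands upright on the fixed deck (about 46 mm along the safe's x), the lever is held on its stop with about 29 N, the hatch is raised to about 0.38 rad, and the scene view at the end showed no bystander disturbed; no verdict came back.

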